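# Teach the slide stainer its start position

## Robot

A 7-joint arm with a two-finger parallel gripper is mounted at the origin on a cart in front of the work surface, level with it; the furniture and walls round the work are solid. World frame = base frame: x ahead of the robot, y to its left, z up, the work surface at z = 0. Lengths are in m, angles in rad, forces in N, time in s.
With the tool pointing down it reaches from about 0.425 to 1.025 m from the base axis. Payload 9.4 kg.
Tool frame: the origin (TCP) lies at the very end of the fingers, on their centre line; the grasp point (between the pads) lies 19 mm behind it; z points along the fingers, y is the line along which they close (so a half turn about z gives the same grasp; the last joint's range is limited). The gripper opens to 85 mm and grips with 20 to 120 N. Pads are 22 mm wide; open, the fingers measure 114 mm over their backs; the gripper's body (76 mm by 85 mm) begins 54 mm behind the grasp point. The pads swing forward as they close: fully open they stand 13 mm farther back than shut.
Start: joints at [-1.294, 0.599, -0.003, 1.599, 0.002, 0.943, -0.08], TCP at [0.251, 0.68, 0.196] pointing down, gripper open.
Joint ranges: [-2.57, 2.57], [-0.35, 1.97], [-1.29, 1.29], [0.11, 2.56], [-1.05, 4.19], [0.11, 1.86], [-2.63, 2.63]. Speed limits (rad/s): [2.22, 2.22, 3.01, 3.01, 3.14, 3.14, 3.14].

## Interface

Orientations are given as a unit quaternion [x, y, z, w].
In Python, from rig import sense, optics, order gives the robot as it stands.
- The arm moves only by the tool apply_moves, never from a script. Its argument "series" is a list of rows, each an object with "delta_pos": the shift along the tool's x, y, z in cm, a list of three; "turn": the turn about the tool's z in degrees. A call has 1 to 10 rows; each row shifts and turns the commanded pose from where the row before left it, along the tool's axes as they then stand; what a row does not reach is not made up. A row lasts 1/8 s, in which the tool goes at most 62.5 mm and 10.7 degrees, less where a joint would pass 70% of its speed; a pose out of reach is approached as far as the arm can. A call with a gripper value outside its range is refused whole. "hand" is the gripper command: -1 is shut, 1 is fully open, values between are in proportion, set as the call begins (left out, the last holds). The fingers move at their own pace and stop on an object; "newtons" is the grip in N (left out, the last holds). Time passes only in rows, so rows that do not move let the fingers close. It gives the time, the measured TCP pose, the force, the opening and the grip force at its end, in the units of the state.
- sense(): the state, without advancing time (a new reading comes with each control period).
- optics.grab_frame(name): name is "scene" or "top" or "wrist"; returns the picture (400x640x3 uint8, blue, green, red); there is no depth.
- optics.calibration(name): a dict with "fx", "fy", "cx", "cy" (pixels), "D" ([k1, k2, p1, p2, k3] as OpenCV has them; the pictures are not rectified), "position" and "orientation" of the camera in the world. Camera axes: x right, y down, z forward; pixel columns grow to the right and rows downward; lengths in m; the calibration is good to about 2 mm. A picture is of the moment at which its call begins: read the wrist's pose just before it. calibration takes no time and is no camera call; for the wrist camera it gives the pose at the moment of the call.
- order.close_job(): hands the job in; it is judged then, once.
The state is a dict: "time": time; "joint_pos": joint angles; "qvel": joint speeds; "joint_efforts": joint torques, N m; "tcp_pos": TCP position; "ee_rot": TCP orientation; "force": force on the tool from outside, world axes, zero at the start; "torque": the same for the moment, N m; "finger_gap": finger opening in m; "grip_force": force on a finger pad.
Only numpy, scipy, OpenCV 4.12 (cv2) and the standard library are available. Lean on these libraries where they do the work, as an engineer would, in place of code of your own. Each camera call takes 0.05 s, during which the arm holds its last target. There are 200 camera calls.

## Task

Teach the slide stainer its start position: hook the slide carrier onto the stainer's rail over the drip tray, slide it along the rail, without lifting it off, until the orange start mark sits midway between its two hooks, and let it hang there. Then take the stylus, put its steel tip through the round hole in the front of the control box and press the red recessed button fully in; finish while still holding the stylus there with the button held down. Leave the petri dish, the specimen cup and the stain bottle where they stand.

Things in the scene. Friction and masses are not known exactly. Their poses are not given: they have to be found in the camera images.
- stainer: White bench-top slide stainer, fixed. Origin at bench level under its rail; +x to its back, +y to its left along the rail, z up. In mm: rail 10 thick, axis at x=0 z=206, free from y=-65 to 149; its end clamps reach z=216. Steel drip tray y=-62 to 4 (rim z=38), open bath y=6 to 146, rim z=72; both x=-30 to 30. White control box on the right: x=-45 (front) to 30, y=-149 to -81, top z=115.
- stainer_load (a point): Point on the rail's axis above the middle of the drip tray (29 mm right of the stainer's origin, 206 mm up); axes as the stainer's. Hook the carrier on with its middle within 25 mm of this point along the rail.
- stainer_hole (a point): Centre of the round hole, 13 mm wide with a grey ring round it, in the front face of the control box, 50 mm above the bench; axes as the stainer's. The hole runs level along +x, 22 mm deep, with the button inside. The stylus shaft fits, a finger does not.
- button_face (a point): Centre of the front face of the red button (10 mm wide) inside the hole, 9 mm behind the front face when out; moves with the button.
- home_button (a joint): Travel of the recessed button: 0 out, 0.005 m fully in. Moves along the stainer's +x against a spring, 2 N to start and 4 N fully in, and springs back when let go.
- start_mark: Start mark: band of orange tape round the rail over the bath, 12 mm wide, flush (nothing catches on it). Origin at the band's middle on the rail's axis; axes as the stainer's.
- slide_carrier: Loose wire basket of eight upright glass slides, about 0.16 kg, standing on the bench: 34 (x) x 44 (y) x 78 mm high, solid to touch. Origin under its middle, z up. Yellow grip plate on top: 8 mm thick in x, 32 mm wide in y, 134 to 172 mm up, centred at x=y=0. Two wire hooks below the plate at y=-15 and 15 mm, open to the back (+x), see carrier_hook.
- carrier_hook (a point): Carrier point 126 mm above its origin, on the rail's axis when it hangs; its x then points as the stainer's x. In mm from it: wire stems at x=-16 to -12; the hooks go over the top and end in a back lip at x=12 to 19, lowest point z=-15; slide tops z=-48. So come from the stainer's front with this point some 28 above the rail axis (22 to 38), until over it, then lower; it hangs upright by itself.
- stylus: Loose stylus, 35 g, lying on the bench along its own x, tip toward +x: blue octagonal handle 76 mm long, 14 mm thick, an aluminium cone, then a steel shaft 5 mm thick with a rounded end. Origin under the middle of the handle at bench level; its axis is 7 mm up, its tip 96 mm ahead. The thin shaft is the last 45 mm.
- stylus_tip (a point): The rounded end of the stylus shaft, on its axis, 96 mm ahead of the body's origin; axes as the stylus'.
- petri_dish: Bystander: petri dish with red culture and clear lid, 59 mm wide, 15 mm high. Origin under its middle.
- specimen_cup: Bystander: specimen cup with orange lid, 65 mm wide, 68 mm high. Origin under its middle.
- stain_bottle: Bystander: brown dropper bottle with black bulb, 41 mm wide, 110 mm high. Origin under its middle.
Not all that is in view belongs to the job. Of the things that look like the slide_carrier, the middle-sized one is meant.

How it is judged:
On the way, in this order (a step that is already met when the one before it is completed fails the run):
1. the carrier is hooked on the rail over the drip tray (y of carrier_hook in the frame of stainer_load between -0.025 and 0.025 m and x of carrier_hook in the frame of stainer_load between -0.01 and 0.01 m and z of carrier_hook in the frame of stainer_load between -0.005 and 0.007 m), for 0.2 s.
2. the carrier hangs free at the start mark (y of carrier_hook in the frame of start_mark between -0.007 and 0.007 m and distance between carrier_hook and start_mark below 0.01 m and contact force between slide_carrier and stainer above 0.5 N and contact force between slide_carrier and the fingers below 0.1 N), for 0.3 s.
3. the stylus, held in the gripper, holds the button fully in (value of joint home_button above 0.004 m and distance between stylus_tip and button_face below 0.009 m and contact force between stylus and the fingers above 1 N), for 0.5 s.
At the end, for the whole second after the job is handed in: The gripper still holds the stylus, clear of the bench (25 mm), its tip pressing the button in by over 4 of its 5 mm; the carrier hangs still and untouched on the rail, the mark within 7 mm of midway between its hooks; dish, cup and bottle moved less than 20 mm (all of step 3 and height (world z) of stylus above 0.025 m and contact force between stylus and stainer above 1 N and y of carrier_hook in the frame of start_mark between -0.007 and 0.007 m and distance between carrier_hook and start_mark below 0.01 m and contact force between slide_carrier and stainer above 0.5 N and contact force between slide_carrier and the arm below 0.1 N and linear speed of slide_carrier below 0.02 m/s and distance of each of petri_dish, specimen_cup, stain_bottle from where it was at the start of the episode below 0.02 m); the arm keeps its last pose, push and grip.
It fails at once if the carrier is lifted off or held above the rail over the bath (more than 12 mm above where it hangs) (z of carrier_hook in the frame of stainer_load above 0.012 m and y of carrier_hook in the frame of stainer_load between 0.05 and 0.185 m and x of carrier_hook in the frame of stainer_load between -0.05 and 0.05 m).
It fails at once if the petri dish is moved more than 20 mm (distance of petri_dish from where it was at the start of the episode above 0.02 m).
It fails at once if the specimen cup is moved more than 20 mm (distance of specimen_cup from where it was at the start of the episode above 0.02 m).
It fails at once if the stain bottle is moved more than 20 mm (distance of stain_bottle from where it was at the start of the episode above 0.02 m).
It also fails if it takes over 51 s, if anything falls off the work surface, if the arm or the gripper's body presses on something with over 40 N, if the wrist force passes 120 N, or if a joint passes its speed limit or range.

## Working session

There is one attempt and no reset: what is moved stays moved. The work goes in short steps, Python scripts to look and compute and a tool call to move; the robot and the scene stay as the last step left them, time stands still between calls to the robot, and variables do not carry over. Pictures are saved under pics/ and viewed, at most 10 in all, crops included, and the job is handed in when it is done.

Besides the shell and the picture viewer there is one more tool, called after "Emit:" as name(argument=value, ...) on one line, values as JSON. apply_moves: Moves the arm, as the interface text tells. Its arguments: {"type":"object","properties":{"series":{"type":"array","items":{"type":"object","properties":{"delta_pos":{"type":"array","items":{"type":"number"}},"turn":{"type":"number"}}}},"hand":{"type":"number"},"newtons":{"type":"number"}},"required":["series"]}

```bash
ls; mkdir -p pics; python3 - <<'E'
from rig import sense, optics
import cv2,json
s=sense();print(s['time'],s['tcp_pos'],s['ee_rot'],s['finger_gap'])
for n in('scene','top','wrist'):
    c=optics.calibration(n);print(n,c)
    cv2.imwrite(f'pics/{n}0.png',optics.grab_frame(n))
E
```

```text
pics
0.0 [0.25102858 0.67959561 0.19511601] [ 1.75967367e-01  9.84395699e-01 -7.67319906e-04 -7.52391676e-05] 0.08567216543594132
scene {'fx': 417.47151349006094, 'fy': 417.47151349006094, 'cx': 317.7148143381114, 'cy': 200.35833049907788, 'D': array([-0.05608701,  0.        ,  0.        ,  0.        ,  0.        ]), 'position': array([-0.24660631,  1.39037824,  0.93846992]), 'orientation': array([-0.2520162 ,  0.83442994, -0.46508603,  0.15462694])}
top {'fx': 429.84008250993435, 'fy': 429.84008250993435, 'cx': 322.4594099316789, 'cy': 194.6205226260104, 'D': array([-0.02209724,  0.        ,  0.        ,  0.        ,  0.        ]), 'position': array([0.40223161, 0.29296793, 1.58590318]), 'orientation': array([ 0.71585202, -0.69702997,  0.0292611 , -0.02913582])}
wrist {'fx': 307.6332722037064, 'fy': 307.6332722037064, 'cx': 314.76003516596336, 'cy': 200.31685096399673, 'D': array([-0.04989574,  0.        ,  0.        ,  0.        ,  0.        ]), 'position': array([0.18660169, 0.70412263, 0.37238513]), 'orientation': array([0.81230859, 0.56703486, 0.07710514, 0.11261003])}
```

View pics/scene0.png

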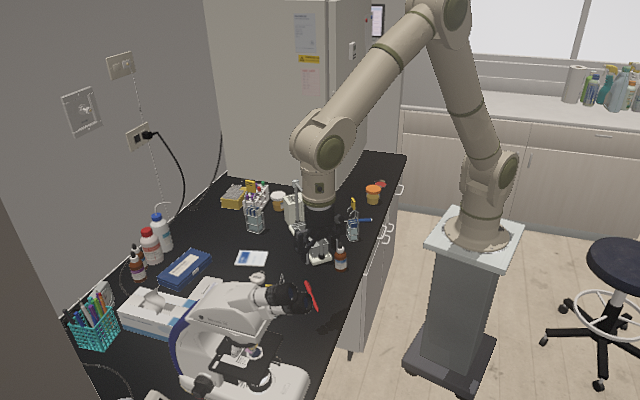

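View pics/top0.png

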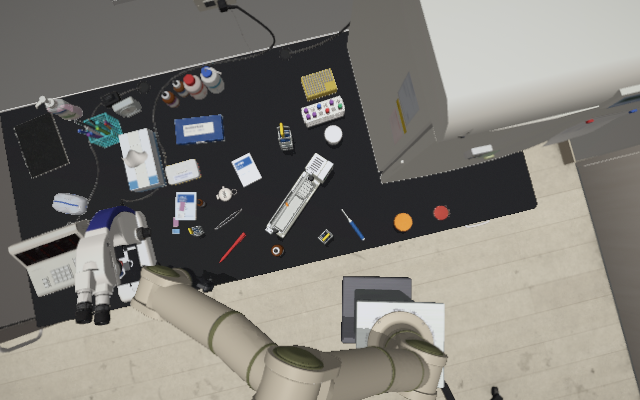

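```bash
cat > h.py <<'E'
import numpy as np, cv2
from scipy.spatial.transform import Rotation as R
from rig import sense, optics
def ray(c,uv):
    K=np.array([[c['fx'],0,c['cx']],[0,c['fy'],c['cy']],[0,0,1]])
    p=cv2.undistortPoints(np.array([[uv]],float),K,np.array(c['D']))[0,0]
    return np.array(c['position']),R.from_quat(c['orientation']).apply([p[0],p[1],1])
def onz(c,uv,z):
    o,d=ray(c,uv);return o+d*(z-o[2])/d[2]
def proj(c,P):
    K=np.array([[c['fx'],0,c['cx']],[0,c['fy'],c['cy']],[0,0,1]])
    r=R.from_quat(c['orientation']).inv()
    q=r.apply(np.atleast_2d(P)-c['position'])
    return cv2.projectPoints(q,np.zeros(3),np.zeros(3),K,np.array(c['D']))[0][:,0]
def tri(c1,u1,c2,u2):
    o1,d1=ray(c1,u1);o2,d2=ray(c2,u2)
    s,t=np.linalg.lstsq(np.c_[d1,-d2],o2-o1,rcond=None)[0]
    return (o1+s*d1+o2+t*d2)/2,np.linalg.norm(o1+s*d1-o2-t*d2)
E
python3 - <<'E'
from h import *
t=cv2.imread('pics/top0.png');s=cv2.imread('pics/scene0.png')
a=cv2.resize(t[110:250,180:380],(800,560),interpolation=cv2.INTER_CUBIC)
b=cv2.resize(s[160:290,210:410],(800,520),interpolation=cv2.INTER_CUBIC)
cv2.imwrite('pics/topz.png',a);cv2.imwrite('pics/scz.png',b)
E
```

```text
(no output)
```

View pics/topz.png

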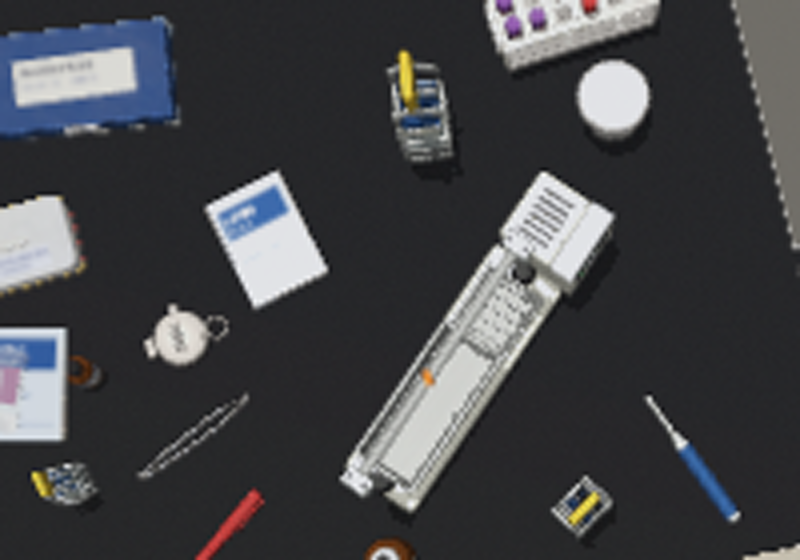

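View pics/scz.png

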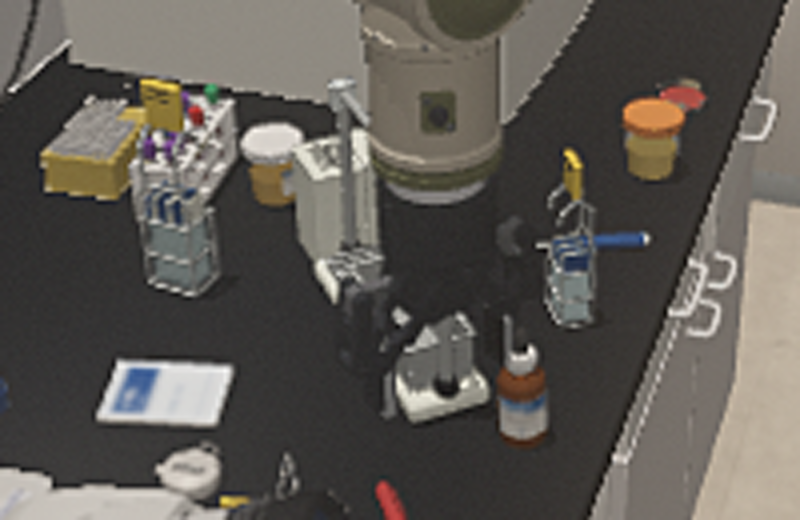

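Look-alikes of the carrier in the top picture: large one (285,135), small one (195,231), one at (326,236). The last is the middle-sized, next to the stylus (354,225), and it matches "standing upright"; I check its plate height by triangulation. Stainer: box (320,163), mark (287,204).

```bash
python3 - <<'E'
from h import *
t=cv2.imread('pics/top0.png');s=cv2.imread('pics/scene0.png')
ct=optics.calibration('top');cs=optics.calibration('scene')
def blobs(im,lo,hi,box):
    h=cv2.cvtColor(im,cv2.COLOR_BGR2HSV);m=cv2.inRange(h,lo,hi)
    k=np.zeros_like(m);x0,y0,x1,y1=box;k[y0:y1,x0:x1]=m[y0:y1,x0:x1]
    n,l,st,ce=cv2.connectedComponentsWithStats(k)
    out=[]
    for i in range(1,n):
        if st[i,4]>=5:
            ys,xs=np.nonzero(l==i);p=np.c_[xs,ys].astype(float);c=p.mean(0)
            w,v=np.linalg.eigh(np.cov((p-c).T));out.append((c,st[i],v[:,1],np.sqrt(w[::-1]*12)))
    return out
yl=((20,110,110),(34,255,255))
for n,im,box in(('top',t,(180,110,380,260)),('scene',s,(210,160,410,260))):
    for b in blobs(im,*yl,box):print(n,'yellow',b[0],b[1],b[2],b[3])
for b in blobs(t,(8,120,120),(19,255,255),(260,180,310,220)):print('mark',b[0],b[1]); M=b[0]
for b in blobs(t,(100,120,80),(125,255,255),(335,200,380,250)):
    print('sty',b[0],b[2],b[3]);c=b[0];e=b[2]*b[3][0]/2
    P=[onz(ct,c-e,.007),onz(ct,c,.007),onz(ct,c+e,.007)];print(np.round(P,3))
print('mark',onz(ct,M,.211))
print('B', tri(ct,(325.8,236.2),cs,(352.5,198.5)), onz(ct,(325.8,236.2),.172))
print('A', tri(ct,(281,124),cs,(250.5,180.5)))
f=lambda x,y:(180+x/4-.4,110+y/4-.4)
for q in((545,172),(612,215),(568,290),(500,240)):print('box',np.round(onz(ct,f(*q),.115),3))
st=sense();print(R.from_quat(st['ee_rot']).as_matrix().round(3))
for q,z in(((441,213),.01),((402,222),.068),((277,250),.1)):print(onz(ct,q,z).round(3))
E
```

```text
top yellow [281.08108108 128.97297297] [280 123   4  13  37] [0.05695561 0.99837671] [12.46867814  2.90550774]
top yellow [189.5 230.5] [188 228   4   6  16] [0.4472136  0.89442719] [6.19677335 2.52982213]
top yellow [325.36 236.96] [322 233   8   8  25] [-0.68364806  0.72981184] [9.62244503 2.60164403]
scene yellow [238.55631399 196.00682594] [221 180  35  30 293] [-0.76980515  0.63827896] [44.94182671 13.7322104 ]
scene yellow [372.37755102 198.82653061] [367 194  12  11  98] [-0.93659817 -0.3504053 ] [10.62337558  9.35107748]
scene yellow [352.75 203.  ] [351 197   5  13  40] [0.06912776 0.99760781] [12.00012195  3.82262446]
mark [286.42857143 203.71428571] [286 202   2   4   7]
sty [356.5308642  229.91358025] [0.58504643 0.8109998 ] [20.09437194  4.07448173]
[[0.436 0.188 0.007]
 [0.407 0.166 0.007]
 [0.377 0.144 0.007]]
mark [0.48375477 0.40887026 0.211     ]
B (array([0.38372299, 0.28012976, 0.16953417]), np.float64(0.0017749336055716705)) [0.38298938 0.27970648 0.172     ]
A (array([0.73750834, 0.43122873, 0.21184793]), np.float64(0.013002640729735976))
box [0.669 0.321 0.115]
box [0.633 0.262 0.115]
box [0.567 0.298 0.115]
box [0.609 0.358 0.115]
[[-0.938  0.346 -0.   ]
 [ 0.346  0.938 -0.001]
 [-0.    -0.001 -1.   ]]
[ 0.477 -0.143  0.01 ]
[0.438 0.011 0.068]
[0.33  0.445 0.1  ]
```

The one at (326,236) has its plate top at 0.170 m (asked: 0.172), so it is the middle-sized one. Going above it for a close look.

Emit:
apply_moves(series=[{"delta_pos": [-3.3, -4.1, -1.3]}, {"delta_pos": [-3.3, -4.1, -1.3]}, {"delta_pos": [-3.3, -4.1, -1.3]}, {"delta_pos": [-3.3, -4.1, -1.3]}, {"delta_pos": [-3.3, -4.1, -1.3]}, {"delta_pos": [-3.3, -4.1, -1.3]}, {"delta_pos": [-3.3, -4.1, -1.3]}, {"delta_pos": [-3.3, -4.1, -1.3]}, {"turn": 10}, {"turn": 10}], hand=0.2)

```text
$.series[0]: bad value
```

```bash
python3 - <<'E'
from h import *
import json
s=sense();c=optics.calibration('wrist');im=optics.grab_frame('wrist');cv2.imwrite('pics/w1.png',im)
cv2.imwrite('pics/top1.png',optics.grab_frame('top'));cv2.imwrite('pics/sc1.png',optics.grab_frame('scene'))
json.dump({k:np.array(v).tolist() for k,v in c.items()},open('w1.json','w'))
print(s['time'],s['tcp_pos'],R.from_quat(s['ee_rot']).as_matrix().round(3),c['position'],R.from_quat(c['orientation']).as_matrix().round(3))
E
```

```text
0.15 [0.2510705  0.67972051 0.19530487] [[-0.938  0.346 -0.   ]
 [ 0.346  0.938 -0.001]
 [-0.    -0.001 -1.   ]] [0.1866155  0.7041594  0.37249695] [[ 0.345  0.904  0.253]
 [ 0.939 -0.332 -0.095]
 [-0.002  0.27  -0.963]]
```

View pics/w1.png

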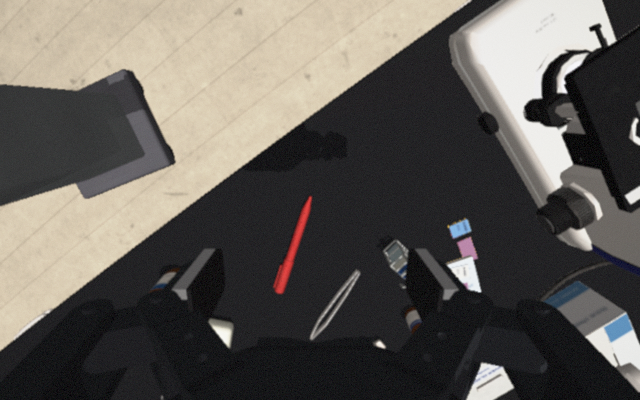

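The move was refused (rows need both fields); this picture is only the start view. Repeating the move.

Emit:
apply_moves(series=[{"delta_pos": [-3.3, -4.1, -1.3], "turn": 0}, {"delta_pos": [-3.3, -4.1, -1.3], "turn": 0}, {"delta_pos": [-3.3, -4.1, -1.3], "turn": 0}, {"delta_pos": [-3.3, -4.1, -1.3], "turn": 0}, {"delta_pos": [-3.3, -4.1, -1.3], "turn": 0}, {"delta_pos": [-3.3, -4.1, -1.3], "turn": 0}, {"delta_pos": [-3.3, -4.1, -1.3], "turn": 0}, {"delta_pos": [-3.3, -4.1, -1.3], "turn": 0}, {"delta_pos": [0, 0, 0], "turn": 10}, {"delta_pos": [0, 0, 0], "turn": 10}], hand=0.2)

```text
time: 1.55
tcp_pos: [0.3856, 0.2801, 0.3005]
ee_rot: [0.348, 0.938, 0.001, 0.0]
force: [0.7, 0.1, -0.4]
finger_gap: 0.0514
grip_force: 0.0
```

```bash
cat > snap.py <<'E'
from h import *
import json,sys
n=sys.argv[1]
s=sense();c=optics.calibration('wrist');im=optics.grab_frame('wrist');cv2.imwrite(f'pics/{n}.png',im)
json.dump({k:np.array(v).tolist() for k,v in c.items()},open(f'{n}.json','w'))
for k in sys.argv[2:]: cv2.imwrite(f'pics/{n}_{k}.png',optics.grab_frame(k))
print(s['time'],s['tcp_pos'],R.from_quat(s['ee_rot']).as_matrix()[:2,:2].round(3).tolist(),s['finger_gap'])
E
python3 snap.py w2 scene top
```

```text
1.55 [0.38562468 0.28010576 0.30051263] [[-0.758, 0.652], [0.652, 0.758]] 0.05135934660958047
```

View pics/w2.png

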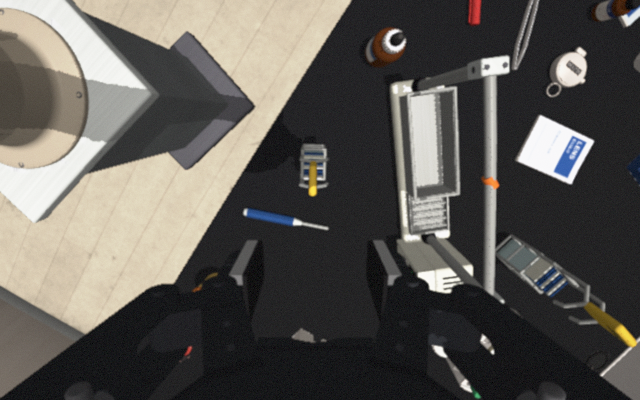

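Wrist view: carrier (313,170) upright with yellow plate, stylus (285,220), rail (490,65)-(488,290) with mark (490,183), box (435,265). Enlarging the carrier to confirm it and its hook side.

```bash
python3 - <<'E'
from h import *
w=cv2.imread('pics/w2.png');s=cv2.imread('pics/w2_scene.png')
a=cv2.resize(w[130:210,280:350],(525,600),interpolation=cv2.INTER_CUBIC)
b=cv2.resize(s[190:250,335:370],(275,471),interpolation=cv2.INTER_CUBIC);b=cv2.copyMakeBorder(b,0,129,0,0,0)
cv2.imwrite('pics/z2.png',np.hstack([a,b]))
E
```

```text
(no output)
```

View pics/z2.png

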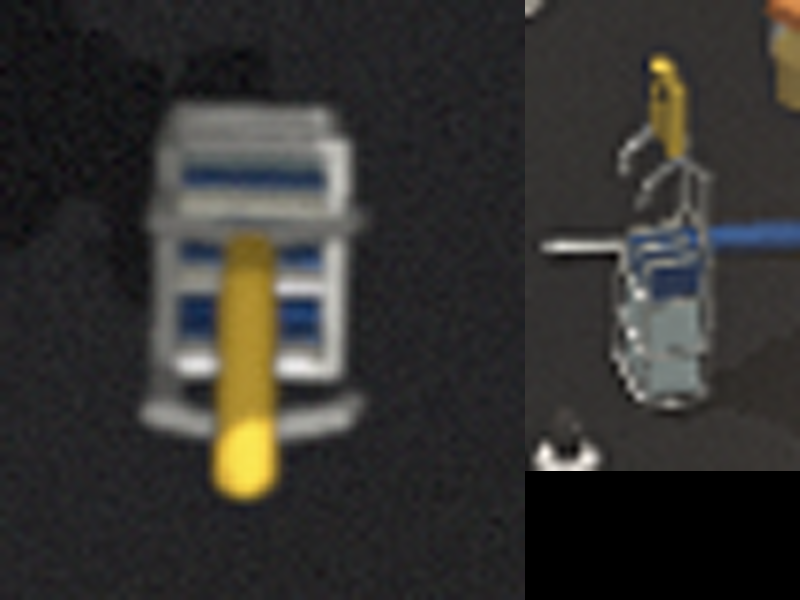

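```bash
python3 - <<'E'
from h import *
import json
w=cv2.imread('pics/w2.png');c=json.load(open('w2.json'));hsv=cv2.cvtColor(w,cv2.COLOR_BGR2HSV);g=cv2.cvtColor(w,cv2.COLOR_BGR2GRAY)
m=cv2.inRange(hsv,(18,100,60),(36,255,255));k=np.zeros_like(m);k[140:210,290:335]=m[140:210,290:335]
ys,xs=np.nonzero(k);print('plate px',xs.min(),xs.max(),ys.min(),ys.max())
mid=[(xs[ys==y].mean(),y) for y in range(ys.min()+2,ys.max()-1)]
P=np.array([onz(c,q,.172)[:2] for q in mid]);d=P[0]-P[-1];d/=np.linalg.norm(d)
end=onz(c,(mid[-1][0],ys.max()+.5),.172)[:2]
print('plate ydir deg',np.degrees(np.arctan2(d[1],d[0])),'centre',end+d*.016,'len',np.linalg.norm(P[0]-P[-1]))
# rail
pts=[]
for y in list(range(85,170,3))+list(range(196,225,3)):
    r=g[y,470:510]; b=np.nonzero(r>75)[0]
    # run around col 490
    i=20
    if r[i]<=75: continue
    a=i
    while a>0 and r[a-1]>75:a-=1
    e=i
    while e<39 and r[e+1]>75:e+=1
    pts.append((470+(a+e)/2,y,e-a+1))
print([p for p in pts][::5])
Q=np.array([onz(c,p[:2],.206)[:2] for p in pts if 9<=p[2]<=15]);ctr=Q.mean(0)
u=np.linalg.svd(Q-ctr)[2][0];u*=np.sign(-u[0]);print('rail dir',np.degrees(np.arctan2(u[1],u[0])),ctr,len(Q),np.abs((Q-ctr)@[-u[1],u[0]]).max())
m=cv2.inRange(hsv,(5,120,120),(18,255,255));k=np.zeros_like(m);k[170:200,475:505]=m[170:200,475:505]
ys,xs=np.nonzero(k);mk=onz(c,(xs.mean(),ys.mean()),.209)[:2];print('mark',xs.mean(),ys.mean(),mk, 'off-line',(mk-ctr)@[-u[1],u[0]])
# rail left end clamp and box edge for y-origin
yy=np.array([u[0],u[1]]);xx=np.array([u[1],-u[0]])
def st(p):return ((p-ctr)@xx,(p-mk)@yy)
for q,z in(((404,237),.072),((413,196),.04),((447,196),.04),((412,191),.072),((459,90),.072),((412,95),.072)):print(q,np.round(st(onz(c,q,z)[:2]),4))
# stylus
m=cv2.inRange(hsv,(100,120,60),(125,255,255));k=np.zeros_like(m);k[195:240,235:305]=m[195:240,235:305]
ys,xs=np.nonzero(k);p=np.c_[xs,ys].astype(np.float32);vx,vy,x0,y0=cv2.fitLine(p,cv2.DIST_L2,0,.01,.01).ravel()
A=onz(c,(xs.min(),y0+(xs.min()-x0)*vy/vx),.007);B=onz(c,(xs.max()+1,y0+(xs.max()+1-x0)*vy/vx),.007);dd=B-A
print('sty',A,B,np.linalg.norm(dd),np.degrees(np.arctan2(dd[1],dd[0])),(A+B)/2,'tip',onz(c,(328.5,229),.007))
E
```

```text
plate px 308 317 161 196
plate ydir deg 137.45204516278167 centre [0.38186231 0.2805466 ] len 0.03200642337098632
[(490.0, 85, 13), (490.5, 100, 12), (490.5, 115, 12), (490.5, 130, 12), (490.5, 145, 12), (490.5, 160, 12), (490.5, 199, 12), (490.0, 214, 11)]
rail dir 147.7656052479546 [0.45784714 0.42515348] 39 0.00024626432466436906
mark 491.2897196261682 182.2803738317757 [0.48217842 0.40874442] off-line 0.0009020707336362
(404, 237) [-0.0497 -0.1038]
(413, 196) [-0.0241 -0.0551]
(447, 196) [ 0.0266 -0.0625]
(412, 191) [-0.0343 -0.0378]
(459, 90) [0.0342 0.0853]
(412, 95) [-0.0259  0.0872]
sty [0.37774756 0.14340102 0.007     ] [0.43929876 0.19003425 0.007     ] 0.07722180890877153 37.14877640472249 [0.40852316 0.16671763 0.007     ] tip [0.48538285 0.22442839 0.007     ]
```

Emit:
apply_moves(series=[{"delta_pos": [0.3, -0.2, 2.5], "turn": 1.8}, {"delta_pos": [0, 0, 4], "turn": 0}, {"delta_pos": [0, 0, 4], "turn": 0}, {"delta_pos": [0, 0, 3.5], "turn": 0}, {"delta_pos": [0, 0, 1.5], "turn": 0}, {"delta_pos": [0, 0, 0], "turn": 0}])

```text
time: 2.45
tcp_pos: [0.3811, 0.2811, 0.144]
ee_rot: [0.357, 0.934, -0.001, -0.001]
force: [0.8, -0.1, -0.1]
finger_gap: 0.0516
grip_force: 0.0
```

Emit:
apply_moves(series=[{"delta_pos": [0, 0, 0], "turn": 0}, {"delta_pos": [0, 0, 0], "turn": 0}, {"delta_pos": [0, 0, 0], "turn": 0}, {"delta_pos": [0, 0, 0], "turn": 0}, {"delta_pos": [0, 0, 0], "turn": 0}], hand=-1, newtons=50)

```text
time: 3.08
tcp_pos: [0.3817, 0.2814, 0.1451]
ee_rot: [0.359, 0.933, 0.0, 0.0]
force: [-0.4, 0.0, -0.0]
finger_gap: 0.0001
grip_force: 0.0
```

The fingers shut on nothing; looking.

```bash
python3 snap.py w3 scene top; python3 - <<'E'
from h import *
a=cv2.imread('pics/w3.png')[200:400,180:460]
b=cv2.imread('pics/w3_scene.png')[170:270,300:400]
c=cv2.imread('pics/w3_top.png')[190:270,290:370]
cv2.imwrite('pics/z3.png',np.hstack([cv2.resize(x,None,fx=300/x.shape[0],fy=300/x.shape[0],interpolation=cv2.INTER_CUBIC) for x in (a,b)]))
E
```

```text
3.075 [0.3816893  0.28139572 0.14514236] [[-0.742, 0.67], [0.67, 0.742]] 5.671110235403915e-05
```

View pics/z3.png

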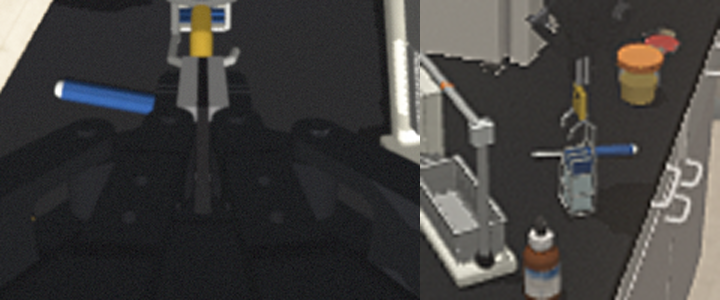

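```bash
python3 - <<'E'
from h import *
import json
c=json.load(open('w3.json'));w=cv2.imread('pics/w3.png')
print('tcp proj',proj(c,[.38169,.28140,.14514]),'grasp',proj(c,[.38169,.2814,.164]))
h=cv2.cvtColor(w,cv2.COLOR_BGR2HSV);m=cv2.inRange(h,(18,100,60),(36,255,255));k=np.zeros_like(m);k[150:260,280:350]=m[150:260,280:350]
ys,xs=np.nonzero(k);print(xs.min(),xs.max(),ys.min(),ys.max())
for y in (ys.min(),ys.max()):
  print(y,[onz(c,((xs[ys==y].mean()),y),z).round(4)[:2].tolist() for z in(.134,.172)], (ys==y).sum())
for n in ('w2','w3'):
  ct=optics.calibration('top');cs=optics.calibration('scene')
  for k_,cc,b in(('top',ct,(225,250,310,345)),('scene',cs,(190,215,340,360))):
    im=cv2.imread(f'pics/{n}_{k_}.png');m=cv2.inRange(cv2.cvtColor(im,cv2.COLOR_BGR2HSV),(18,100,80),(36,255,255))[b[0]:b[1],b[2]:b[3]]
    ys,xs=np.nonzero(m);print(n,k_,len(xs),xs.mean()+b[2] if len(xs) else 0,ys.mean()+b[0] if len(xs) else 0, ys.min()+b[0] if len(xs) else 0)
E
```

```text
tcp proj [[314.61394438 230.37974927]] grasp [[314.58341951 242.72250227]]
306 321 203 238
203 [[0.3708, 0.2907], [0.3627, 0.2981]] 5
238 [[0.3891, 0.2751], [0.3772, 0.2857]] 5
w2 top 0 0 0 0
w2 scene 48 352.9166666666667 202.89583333333334 197
w3 top 0 0 0 0
w3 scene 45 353.0 203.51111111111112 198
```

```bash
python3 - <<'E'
from h import *
import json
cs=optics.calibration('scene');ct=optics.calibration('top');c2=json.load(open('w2.json'));c3=json.load(open('w3.json'))
for P in([.3817,.2814,.145],[.382,.2805,.172],[.382,.2805,.145]):print(P,proj(cs,P).round(1),proj(ct,P).round(1))
# plate near-end bottom/top edge col/row: w2 rows 161..196, w3 203..238
im=cv2.imread('pics/w3_scene.png');h=cv2.cvtColor(im,cv2.COLOR_BGR2HSV)
m=cv2.inRange(h,(18,100,80),(36,255,255))
for y in range(190,214):print(y,''.join('#' if v else '.' for v in m[y,340:366]),im[y,345:360].max(1).tolist())
w=cv2.imread('pics/w3.png');h=cv2.cvtColor(w,cv2.COLOR_BGR2HSV)
for y in range(198,244,2):print(y,[tuple(int(a) for a in w[y,x]) for x in(313,316)],)
E
```

```text
[0.3817, 0.2814, 0.145] [[352.9 204.7]] [[325.2 236.5]]
[0.382, 0.2805, 0.172] [[353.1 198.1]] [[325.5 236.5]]
[0.382, 0.2805, 0.145] [[353.  204.5]] [[325.5 236.4]]
190 .......................... [52, 54, 53, 52, 49, 47, 43, 92, 102, 63, 117, 67, 47, 51, 52]
191 .......................... [53, 50, 54, 54, 48, 45, 41, 103, 101, 62, 117, 65, 46, 51, 52]
192 .......................... [50, 51, 52, 54, 44, 46, 41, 100, 101, 60, 116, 61, 59, 57, 53]
193 .......................... [53, 53, 51, 53, 46, 44, 41, 100, 100, 59, 116, 63, 51, 54, 51]
194 .......................... [52, 52, 52, 51, 51, 43, 41, 101, 98, 58, 116, 65, 46, 54, 53]
195 .......................... [50, 52, 52, 53, 48, 42, 39, 102, 100, 61, 114, 66, 46, 51, 49]
196 .......................... [50, 52, 52, 53, 52, 46, 43, 106, 97, 76, 118, 64, 50, 52, 51]
197 .......................... [52, 54, 50, 53, 51, 48, 81, 108, 97, 75, 116, 70, 48, 49, 55]
198 ...........#.............. [52, 51, 51, 50, 51, 47, 110, 125, 107, 60, 56, 50, 50, 53, 52]
199 ...........####........... [52, 51, 51, 49, 49, 48, 80, 152, 165, 87, 47, 49, 5
[... 1485 characters left out ...]
09, 135)]
206 [(36, 113, 136), (37, 110, 135)]
208 [(38, 113, 139), (41, 114, 137)]
210 [(43, 117, 142), (42, 113, 138)]
212 [(37, 112, 138), (35, 109, 136)]
214 [(37, 112, 138), (41, 115, 140)]
216 [(39, 112, 137), (37, 114, 138)]
218 [(42, 115, 142), (38, 114, 138)]
220 [(41, 128, 159), (44, 129, 159)]
222 [(57, 162, 198), (48, 154, 188)]
224 [(56, 165, 202), (57, 162, 199)]
226 [(57, 165, 203), (51, 160, 198)]
228 [(59, 169, 206), (56, 165, 202)]
230 [(60, 167, 205), (54, 162, 201)]
232 [(58, 169, 205), (60, 167, 204)]
234 [(57, 168, 206), (59, 169, 205)]
236 [(53, 155, 192), (51, 153, 190)]
238 [(32, 62, 75), (29, 59, 71)]
240 [(33, 29, 31), (26, 22, 26)]
242 [(27, 26, 27), (25, 23, 24)]
```

```bash
python3 - <<'E'
from h import *
import json
c2=json.load(open('w2.json'));c3=json.load(open('w3.json'))
for a,b in(((312.5,161),(314,203)),((313,186),(314,219.5)),((313,196.5),(314,237))):print(a,b,tri(c2,a,c3,b))
# model check
ctr=np.array([.382,.2805]);u=np.array([-.742,.67])
for n,c in(('w2',c2),('w3',c3)):
  for t,z in((.016,.134),(.016,.172),(-.016,.172)):print(n,t,z,proj(c,[*(ctr+u*t),z]).round(1))
w=cv2.imread('pics/w2.png')
for y in range(156,202,2):print(y,w[y,312].tolist())
E
```

```text
(312.5, 161) (314, 203) (array([0.37051719, 0.2904505 , 0.13416549]), np.float64(0.0006922087311980805))
(313, 186) (314, 219.5) (array([ 0.41773894,  0.24845713, -0.01474862]), np.float64(0.0009701089566405092))
(313, 196.5) (314, 237) (array([0.42572377, 0.24157007, 0.01247831]), np.float64(0.0012735693480629279))
w2 0.016 0.134 [[313.1 160.3]]
w2 0.016 0.172 [[312.9 165.8]]
w2 -0.016 0.172 [[312.2 196.6]]
w3 0.016 0.134 [[313.9 201.7]]
w3 0.016 0.172 [[313.7 221.9]]
w3 -0.016 0.172 [[313.7 277. ]]
156 [117, 126, 128]
158 [131, 133, 133]
160 [90, 98, 104]
162 [33, 94, 118]
164 [28, 96, 119]
166 [41, 124, 154]
168 [46, 140, 171]
170 [51, 144, 176]
172 [48, 141, 175]
174 [49, 143, 175]
176 [50, 143, 175]
178 [49, 146, 177]
180 [50, 143, 177]
182 [49, 145, 176]
184 [47, 143, 174]
186 [65, 187, 225]
188 [84, 230, 250]
190 [81, 228, 248]
192 [81, 228, 248]
194 [75, 218, 247]
196 [49, 104, 119]
198 [34, 28, 31]
200 [30, 28, 27]
```

```bash
python3 - <<'E'
from h import *
import json
c=json.load(open('w2.json'));o=np.array([.38562,.28011,.30051]);x=np.array([-.758,.652,0]);y=np.array([.652,.758,0]);z=np.array([0,0,-1.])
for bk in(0,.019,.03,.04):
  print(bk,[proj(c,o+x*.011*s+y*.0257*t-z*bk).round(0)[0].tolist() for s in(1,-1) for t in(-1,1)])
w=cv2.imread('pics/w2.png');cv2.imwrite('pics/z4.png',cv2.convertScaleAbs(cv2.resize(w[200:340,200:430],None,fx=3,fy=3),alpha=1.8))
s=sense();print(s['tcp_pos'],s['joint_pos'],s['force'])
E
```

```text
0 [[272.0, 213.0], [357.0, 213.0], [273.0, 247.0], [356.0, 247.0]]
0.019 [[268.0, 224.0], [362.0, 224.0], [269.0, 261.0], [360.0, 261.0]]
0.03 [[264.0, 231.0], [365.0, 232.0], [266.0, 270.0], [363.0, 270.0]]
0.04 [[261.0, 239.0], [368.0, 239.0], [263.0, 280.0], [366.0, 280.0]]
[0.38161482 0.2813551  0.14499355] [-0.82344509  0.38125904  0.091093    2.21692849 -0.06516575  0.54576771
  0.15348253] [ 0.06136532 -0.16341462  0.15142976]
```

View pics/z4.png

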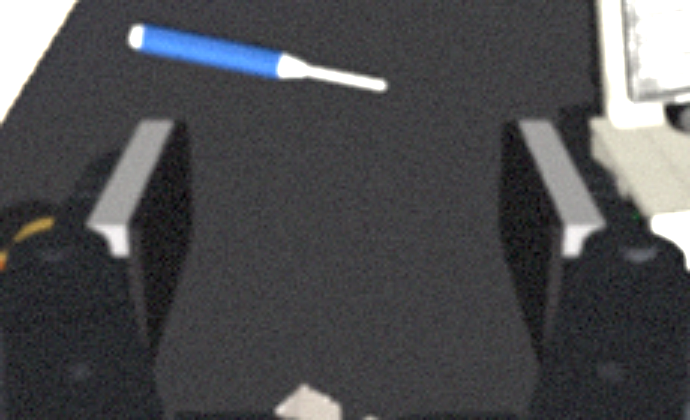

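The wrist crop shows the finger ends about 35 mm behind where the reported TCP should be, and the scene view puts the shut tips at about the plate top. I'll quantify that offset.

```bash
python3 - <<'E'
from h import *
import json
c=json.load(open('w3.json'));o=np.array([.3817,.2814,.1451]);x=np.array([-.742,.67,0]);y=np.array([.67,.742,0])
for bk in(.02,.025,.03,.035,.04):print(bk,proj(c,o+x*.011+[0,0,bk]).round(1),proj(c,o+x*.011+y*.007+[0,0,bk]).round(1),proj(c,o-x*.011+[0,0,bk]).round(1))
w=cv2.imread('pics/w3.png');g=cv2.cvtColor(w,cv2.COLOR_BGR2GRAY)
for y in range(228,280,3):print(y,g[y,290:340:2].tolist())
E
```

```text
0.02 [[314.6 224.8]] [[327.5 224.9]] [[314.6 261.5]]
0.025 [[314.6 228.1]] [[327.9 228.2]] [[314.6 265.7]]
0.03 [[314.6 231.6]] [[328.3 231.6]] [[314.5 270.2]]
0.035 [[314.6 235.3]] [[328.7 235.4]] [[314.5 274.9]]
0.04 [[314.6 239.3]] [[329.1 239.3]] [[314.5 279.9]]
228 [44, 51, 93, 96, 106, 53, 43, 47, 74, 135, 154, 167, 168, 164, 153, 129, 60, 42, 44, 42, 49, 45, 43, 41, 43]
231 [43, 59, 95, 96, 67, 44, 41, 43, 75, 139, 157, 165, 168, 166, 154, 124, 62, 42, 48, 43, 44, 42, 50, 68, 65]
234 [40, 74, 97, 93, 61, 44, 45, 44, 74, 140, 159, 167, 170, 167, 156, 127, 53, 44, 44, 40, 43, 48, 80, 107, 123]
237 [45, 90, 108, 94, 65, 53, 74, 74, 87, 121, 131, 127, 121, 117, 123, 114, 77, 71, 76, 64, 62, 94, 130, 129, 94]
240 [48, 109, 130, 126, 124, 115, 107, 108, 106, 109, 104, 57, 26, 24, 65, 105, 106, 108, 106, 117, 178, 190, 199, 163, 56]
243 [45, 43, 61, 92, 114, 121, 108, 106, 105, 109, 101, 45, 28, 30, 64, 108, 106, 106, 106, 117, 165, 134, 93, 52, 45]
246 [46, 39, 44, 41, 41, 78, 107, 106, 107, 109, 103, 49, 19, 26, 67, 106, 108, 104, 107, 104, 58, 38, 37, 42, 40]
249 [31, 25, 26, 29, 
[... 529 characters left out ...]
9, 107, 105, 47, 41, 44, 42]
264 [29, 34, 28, 26, 74, 108, 105, 105, 108, 110, 102, 35, 21, 27, 49, 104, 105, 105, 104, 108, 103, 53, 32, 37, 23]
267 [34, 24, 27, 29, 90, 105, 110, 106, 104, 108, 94, 34, 26, 25, 45, 105, 109, 105, 106, 106, 104, 66, 23, 31, 30]
270 [30, 30, 30, 36, 78, 99, 112, 115, 114, 113, 98, 38, 32, 29, 46, 109, 115, 116, 111, 109, 94, 65, 27, 33, 25]
273 [23, 29, 33, 27, 29, 29, 36, 73, 128, 157, 136, 53, 44, 45, 66, 147, 157, 108, 65, 36, 26, 29, 26, 31, 27]
276 [25, 21, 26, 29, 28, 33, 33, 31, 25, 88, 131, 55, 41, 42, 67, 135, 65, 27, 26, 30, 32, 33, 32, 33, 29]
279 [38, 35, 42, 36, 37, 31, 24, 29, 29, 45, 109, 50, 42, 48, 67, 101, 34, 23, 28, 26, 30, 36, 41, 39, 43]
```

Finger ends really sit 30–37 mm behind the reported TCP (tips at ~0.176 now). So I open, go 3.2 cm lower and close again.

Emit:
apply_moves(series=[{"delta_pos": [0, 0, 0], "turn": 0}, {"delta_pos": [0, 0, 0], "turn": 0}, {"delta_pos": [0, 0, 0], "turn": 0}, {"delta_pos": [0, 0, 1.1], "turn": 0}, {"delta_pos": [0, 0, 1.1], "turn": 0}, {"delta_pos": [0, 0, 1.0], "turn": 0}, {"delta_pos": [0, 0, 0], "turn": 0}], hand=0.2)

```text
time: 4.1
tcp_pos: [0.3811, 0.2809, 0.1119]
ee_rot: [0.359, 0.933, -0.001, -0.0]
force: [-0.7, -0.2, -0.2]
finger_gap: 0.0514
grip_force: 0.0
```

Emit:
apply_moves(series=[{"delta_pos": [0, 0, 0], "turn": 0}, {"delta_pos": [0, 0, 0], "turn": 0}, {"delta_pos": [0, 0, 0], "turn": 0}, {"delta_pos": [0, 0, 0], "turn": 0}, {"delta_pos": [0, 0, 0], "turn": 0}], hand=-1, newtons=50)

```text
time: 4.72
tcp_pos: [0.3817, 0.2814, 0.1134]
ee_rot: [0.359, 0.933, 0.0, 0.0]
force: [-0.8, -1.6, 6.8]
finger_gap: 0.0075
grip_force: 49.5
```

Emit:
apply_moves(series=[{"delta_pos": [0, 0, -1.5], "turn": 0}, {"delta_pos": [0, 0, -2.5], "turn": 0}, {"delta_pos": [0, 0, -3], "turn": 0}, {"delta_pos": [0, 0, -3], "turn": 0}, {"delta_pos": [0, 0, -1.0], "turn": -5}, {"delta_pos": [0, 0, 0], "turn": -4.9}, {"delta_pos": [-2, 2, 0], "turn": 0}, {"delta_pos": [-3, 3, 0], "turn": 0}, {"delta_pos": [-3, 3.1, 0], "turn": 0}, {"delta_pos": [-1.8, 2, 0], "turn": 0}])

```text
time: 5.98
tcp_pos: [0.5201, 0.3147, 0.2225]
ee_rot: [0.277, 0.961, -0.0, 0.0]
force: [-0.6, 0.8, -1.4]
finger_gap: 0.0068
grip_force: 49.0
```

Emit:
apply_moves(series=[{"delta_pos": [0, 0, 0], "turn": 0}, {"delta_pos": [0, 0, 0], "turn": 0}])

```text
time: 6.22
tcp_pos: [0.5173, 0.3143, 0.2224]
ee_rot: [0.277, 0.961, -0.001, -0.001]
force: [0.5, 0.4, -1.9]
finger_gap: 0.0072
grip_force: 49.0
```

```bash
python3 snap.py w4 scene top; python3 - <<'E'
from h import *
w=cv2.imread('pics/w4.png');s=cv2.imread('pics/w4_scene.png')
a=cv2.resize(s[170:270,280:360],(400,500),interpolation=cv2.INTER_CUBIC)
b=cv2.resize(w[100:350,220:420],(400,500),interpolation=cv2.INTER_CUBIC)
cv2.imwrite('pics/z5.png',np.hstack([a,b]))
print(sense()['finger_gap'],sense()['grip_force'],sense()['force'])
E
```

```text
6.225 [0.51732126 0.31428753 0.22242102] [[-0.847, 0.532], [0.532, 0.847]] 0.007232758108463759
0.006475225829430483 49.02925908565521 [ 0.04335009  0.2253156  -2.90270427]
```

View pics/z5.png

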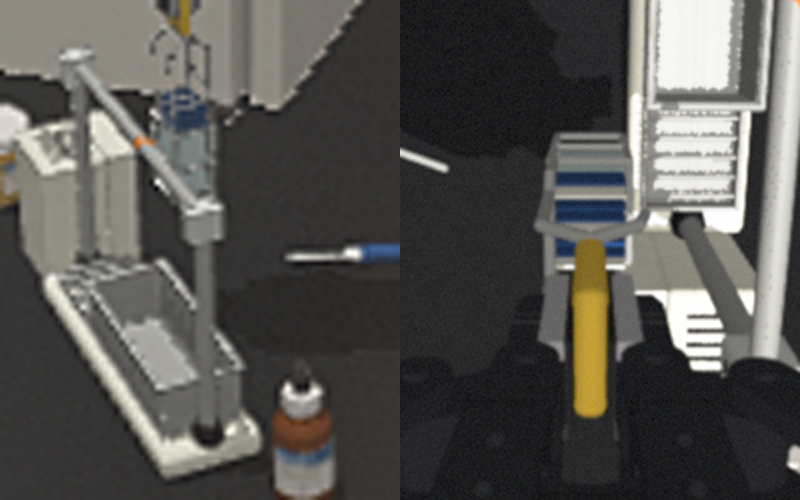

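Carrier hangs upright in the fingers, hooks free, rail clear to its right (col ~412). Re-measuring rail and mark from here.

```bash
python3 - <<'E'
from h import *
import json
w=cv2.imread('pics/w4.png');c=json.load(open('w4.json'));hsv=cv2.cvtColor(w,cv2.COLOR_BGR2HSV);g=cv2.cvtColor(w,cv2.COLOR_BGR2GRAY)
for y in (20,80,130,180,220,260):print(y,g[y,370:450:3].tolist())
m=cv2.inRange(hsv,(5,120,120),(18,255,255));ys,xs=np.nonzero(m[:200]);print('mark px',len(xs),xs.min(),xs.max(),ys.min(),ys.max())
mk=onz(c,(xs.mean(),ys.mean()),.209)[:2];print(mk)
m=cv2.inRange(hsv,(18,100,60),(36,255,255));k=np.zeros_like(m);k[180:330,290:340]=m[180:330,290:340];ys,xs=np.nonzero(k)
print('plate',xs.min(),xs.max(),ys.min(),ys.max())
r0=np.array([.51732,.31429]);X=np.array([-.847,.532]);Y=np.array([.532,.847])
for y,z in((ys.min(),.243),(ys.max(),.281)):
  p=onz(c,(xs[ys==y].mean(),y),z)[:2];print(y,z,'tool xy',(p-r0)@X,(p-r0)@Y)
E
```

```text
20 [80, 80, 77, 84, 81, 81, 79, 81, 77, 75, 76, 76, 133, 212, 87, 115, 166, 194, 226, 211, 180, 46, 42, 39, 41, 39, 44]
80 [243, 240, 245, 243, 243, 242, 155, 150, 77, 74, 75, 121, 220, 55, 142, 177, 220, 228, 206, 94, 42, 39, 38, 41, 36, 41, 40]
130 [243, 245, 246, 244, 245, 163, 145, 70, 75, 78, 142, 209, 68, 156, 188, 220, 221, 193, 48, 46, 43, 42, 42, 44, 40, 41, 39]
180 [238, 240, 225, 219, 218, 165, 131, 245, 90, 40, 40, 102, 168, 200, 229, 211, 126, 34, 43, 39, 43, 41, 43, 41, 38, 41, 40]
220 [92, 91, 140, 140, 137, 138, 49, 43, 41, 33, 107, 176, 204, 222, 203, 77, 40, 46, 45, 41, 43, 38, 40, 42, 44, 42, 40]
260 [250, 250, 249, 237, 77, 88, 91, 93, 92, 120, 177, 207, 219, 194, 36, 39, 43, 45, 44, 38, 44, 39, 39, 42, 38, 35, 35]
mark px 260 406 429 86 105
[0.48215441 0.40870513]
plate 305 324 219 309
219 0.243 tool xy 0.014479456674683661 0.00010047428924258202
309 0.281 tool xy -0.014987303948634316 1.3864997632688479e-05
```

Emit:
apply_moves(series=[{"delta_pos": [0, 1.2, 0], "turn": 0}, {"delta_pos": [0, 2, 0], "turn": 0}, {"delta_pos": [0, 2, 0], "turn": 0}, {"delta_pos": [0, 1, 0], "turn": 0}, {"delta_pos": [0, 0, 0], "turn": 0}, {"delta_pos": [0, 0, 0], "turn": 0}])

```text
time: 7.12
tcp_pos: [0.5511, 0.3664, 0.2229]
ee_rot: [0.277, 0.961, -0.0, -0.0]
force: [0.4, -0.6, -1.9]
finger_gap: 0.0068
grip_force: 49.0
```

Emit:
apply_moves(series=[{"delta_pos": [0, 0, 0.8], "turn": 0}, {"delta_pos": [0, 0, 0.8], "turn": 0}, {"delta_pos": [0, 0, 0.6], "turn": 0}, {"delta_pos": [0, 0, 0.3], "turn": 0}, {"delta_pos": [0, 0, 0.2], "turn": 0}, {"delta_pos": [0, 0, 0], "turn": 0}])

```text
time: 7.88
tcp_pos: [0.5514, 0.3672, 0.1959]
ee_rot: [0.277, 0.961, -0.0, 0.0]
force: [0.2, -0.7, -2.1]
finger_gap: 0.0071
grip_force: 49.0
```

Emit:
apply_moves(series=[{"delta_pos": [0, 0, 0.15], "turn": 0}, {"delta_pos": [0, 0, 0.1], "turn": 0}, {"delta_pos": [0, 0, 0], "turn": 0}, {"delta_pos": [0, 0, 0], "turn": 0}])

```text
time: 8.38
tcp_pos: [0.5516, 0.3673, 0.1941]
ee_rot: [0.277, 0.961, 0.0, 0.0]
force: [-1.0, -0.8, 5.6]
finger_gap: 0.0071
grip_force: 50.1
```

Emit:
apply_moves(series=[{"delta_pos": [0.6, 0, -0.05], "turn": 0}, {"delta_pos": [1.2, 0, 0], "turn": 0}, {"delta_pos": [1.3, 0, 0], "turn": 0}, {"delta_pos": [1.3, 0, 0], "turn": 0}, {"delta_pos": [1.3, 0, 0], "turn": 0}, {"delta_pos": [1.2, 0, 0], "turn": 0}, {"delta_pos": [0.8, 0, 0], "turn": 0}, {"delta_pos": [0.36, 0, 0], "turn": 0}, {"delta_pos": [0, 0, 0], "turn": 0}, {"delta_pos": [0, 0, 0], "turn": 0}])

```text
time: 9.62
tcp_pos: [0.4826, 0.4104, 0.1939]
ee_rot: [0.277, 0.961, 0.0, -0.0]
force: [-2.7, -0.8, 1.4]
finger_gap: 0.0072
grip_force: 49.4
```

```bash
python3 snap.py w5 scene top; python3 - <<'E'
from h import *
import json
w=cv2.imread('pics/w5.png');c=json.load(open('w5.json'));hsv=cv2.cvtColor(w,cv2.COLOR_BGR2HSV)
s=sense();r0=np.array(s['tcp_pos'])[:2];X,Y=np.array([-.847,.532]),np.array([.532,.847])
print('mark rel',(np.array([.48217,.40872])-r0)@X,(np.array([.48217,.40872])-r0)@Y)
for nm,lo,hi,z in(('mark',(5,120,120),(17,255,255),.209),('plate',(18,100,60),(36,255,255),0)):
  m=cv2.inRange(hsv,lo,hi);k=np.zeros_like(m);k[150:340,280:350]=m[150:340,280:350];ys,xs=np.nonzero(k)
  if len(xs):print(nm,len(xs),xs.min(),xs.max(),ys.min(),ys.max())
  if z==0:
    for y,zz in((ys.min(),.214),(ys.max(),.252)):p=onz(c,(xs[ys==y].mean(),y),zz)[:2];print((p-r0)@X,(p-r0)@Y)
im=cv2.imread('pics/w5_scene.png');m=cv2.inRange(cv2.cvtColor(im,cv2.COLOR_BGR2HSV),(4,120,110),(17,255,255));ys,xs=np.nonzero(m[150:240,280:350]);print('scene orange',sorted(zip((xs+280).tolist(),(ys+150).tolist()))[:12],len(xs))
print(proj(optics.calibration('scene'),[.48217,.40872,.206]))
E
```

```text
9.625 [0.48262611 0.41038973 0.19393254] [[-0.847, 0.532], [0.532, 0.847]] 0.0072376042481872415
mark rel -3.221886483164468e-05 -0.001615951933691698
mark 25 301 306 231 237
plate 1509 305 324 219 307
0.014813997518105297 -0.00015598934285876215
-0.013778950314873945 0.00020759292787285078
scene orange [(307, 198), (307, 199), (308, 198)] 3
[[308.9291264  197.90476628]]
```

Emit:
apply_moves(series=[{"delta_pos": [0, 0, 0], "turn": 0}, {"delta_pos": [0, 0, 0], "turn": 0}, {"delta_pos": [0, 0, 0], "turn": 0}], hand=-0.4)

```text
time: 10.15
tcp_pos: [0.4835, 0.4101, 0.1941]
ee_rot: [0.277, 0.961, 0.0, 0.0]
force: [-0.2, -0.2, -0.7]
finger_gap: 0.0256
grip_force: 0.0
```

Emit:
apply_moves(series=[{"delta_pos": [0, 0, 0], "turn": 0}, {"delta_pos": [0, 0, 0], "turn": 0}, {"delta_pos": [0, 0, -1.5], "turn": 0}, {"delta_pos": [0, 0, -3], "turn": 0}, {"delta_pos": [0, 0, -4], "turn": 0}, {"delta_pos": [0, 0, -3], "turn": 0}, {"delta_pos": [0, 0, 0], "turn": 0}, {"delta_pos": [0, 0, 0], "turn": 0}], hand=0.1)

```text
time: 11.15
tcp_pos: [0.4829, 0.4098, 0.309]
ee_rot: [0.277, 0.961, -0.0, -0.0]
force: [-0.3, 1.0, -0.3]
finger_gap: 0.0467
grip_force: 0.0
```

```bash
python3 snap.py w6 scene top; python3 - <<'E'
from h import *
import json
w=cv2.imread('pics/w6.png');c=json.load(open('w6.json'));hsv=cv2.cvtColor(w,cv2.COLOR_BGR2HSV)
X,Y=np.array([-.847,.532]),np.array([.532,.847]);r0=np.array([.48217,.40872])
m=cv2.inRange(hsv,(18,100,60),(36,255,255));k=np.zeros_like(m);k[120:340,280:350]=m[120:340,280:350];ys,xs=np.nonzero(k)
print('plate',len(xs),xs.min(),xs.max(),ys.min(),ys.max())
for y,zz in((ys.min(),.214),(ys.max(),.252)):p=onz(c,(xs[ys==y].mean(),y),zz)[:2];print('rel mark',(p-r0)@X,(p-r0)@Y)
print(sense()['tcp_pos'])
E
```

```text
11.15 [0.48287638 0.40984022 0.30901562] [[-0.846, 0.532], [0.532, 0.846]] 0.04668215469010977
plate 595 308 339 177 332
rel mark 0.014327541279684436 0.00030278549588484054
rel mark -0.12111073322718516 -0.0018262332075971736
[0.48274481 0.40971647 0.30801013]
```

Carrier hangs at the mark (within ~2 mm). Now to the stylus: handle centre (0.4085, 0.167), axis 37°.

Emit:
apply_moves(series=[{"delta_pos": [-1.3, -4.9, 0], "turn": 0}, {"delta_pos": [-1.3, -4.9, 0], "turn": 0}, {"delta_pos": [-1.3, -4.9, 0], "turn": 0}, {"delta_pos": [-1.4, -4.9, 0], "turn": 0}, {"delta_pos": [-1.4, -4.9, 0], "turn": 0}, {"delta_pos": [0, 0, 0], "turn": -9.9}, {"delta_pos": [0, 0, 2], "turn": -9.9}, {"delta_pos": [0, 0, 3], "turn": -9.9}, {"delta_pos": [0, 0, 4], "turn": -9.9}, {"delta_pos": [0, 0, 4], "turn": -9.9}])

```text
time: 12.55
tcp_pos: [0.4092, 0.167, 0.1776]
ee_rot: [-0.154, 0.988, 0.0, -0.0]
force: [0.4, 1.5, -0.7]
finger_gap: 0.0471
grip_force: 0.0
```

Emit:
apply_moves(series=[{"delta_pos": [0, 0, 4], "turn": -9.9}, {"delta_pos": [0, 0, 3], "turn": -9.9}, {"delta_pos": [0, 0, 0], "turn": 0}, {"delta_pos": [0, 0, 0], "turn": 0}], hand=-0.2)

```text
time: 13.05
tcp_pos: [0.4096, 0.167, 0.1095]
ee_rot: [-0.316, 0.949, -0.0, 0.0]
force: [-0.3, 0.3, 0.5]
finger_gap: 0.0341
grip_force: 0.0
```

```bash
python3 snap.py w7 top; cat > sty.py <<'E'
from h import *
import json,sys
n=sys.argv[1];zz=float(sys.argv[2]);w=cv2.imread(f'pics/{n}.png');c=json.load(open(n+'.json'));hsv=cv2.cvtColor(w,cv2.COLOR_BGR2HSV)
s=sense();M=R.from_quat(s['ee_rot']).as_matrix();r0=np.array(s['tcp_pos'])
m=cv2.inRange(hsv,(100,120,50),(125,255,255));nn,l,st,ce=cv2.connectedComponentsWithStats(m)
for i in np.argsort(-st[1:,4])[:2]+1:
  print(st[i]);ys,xs=np.nonzero(l==i);p=np.c_[xs,ys].astype(np.float32)
  vx,vy,x0,y0=map(float,cv2.fitLine(p,cv2.DIST_L2,0,.01,.01).ravel());t=(p-[x0,y0])@[vx,vy]
  e=[onz(c,(x0+vx*k,y0+vy*k),zz) for k in(t.min(),t.max())]
  for q in e:print(q[:2].round(4),'tool',((q-r0)@M)[:2].round(4))
E
python3 sty.py w7 .007
```

```text
13.05 [0.40964979 0.16695595 0.10951357] [[-0.8, -0.6], [-0.6, 0.8]] 0.03414934244298815
[ 307  148   17   80 1258]
[0.3777 0.1443] tool [0.0399 0.0011]
[0.4382 0.19  ] tool [-0.036   0.0013]
[584 287  28  14 189]
[0.3273 0.4737] tool [-0.118   0.2946]
[0.3027 0.49  ] tool [-0.1081  0.3224]
```

Emit:
apply_moves(series=[{"delta_pos": [0.2, 0.1, 3], "turn": 0}, {"delta_pos": [0, 0, 4], "turn": 0}, {"delta_pos": [0, 0, 3], "turn": 0}, {"delta_pos": [0, 0, 1.5], "turn": 0}, {"delta_pos": [0, 0, 0.8], "turn": 0}, {"delta_pos": [0, 0, 0], "turn": 0}])

```text
time: 13.9
tcp_pos: [0.4086, 0.1669, -0.0109]
ee_rot: [-0.318, 0.948, -0.0, -0.001]
force: [-0.1, 0.2, -0.5]
finger_gap: 0.0345
grip_force: 0.0
```

Emit:
apply_moves(series=[{"delta_pos": [0, 0, 0.5], "turn": 0}, {"delta_pos": [0, 0, 0.5], "turn": 0}, {"delta_pos": [0, 0, 0], "turn": 0}])

```text
time: 14.28
tcp_pos: [0.4084, 0.1667, -0.0206]
ee_rot: [-0.318, 0.948, -0.001, -0.001]
force: [0.6, 0.5, 0.0]
finger_gap: 0.0338
grip_force: 0.0
```

Emit:
apply_moves(series=[{"delta_pos": [0, 0, 0.3], "turn": 0}, {"delta_pos": [0, 0, 0], "turn": 0}])

```text
time: 14.52
tcp_pos: [0.4081, 0.1666, -0.0238]
ee_rot: [-0.318, 0.948, -0.001, -0.001]
force: [-0.9, 0.0, 0.2]
finger_gap: 0.0345
grip_force: 0.0
```

Emit:
apply_moves(series=[{"delta_pos": [0, 0, 0.25], "turn": 0}, {"delta_pos": [0, 0, 0], "turn": 0}])

```text
time: 14.78
tcp_pos: [0.408, 0.1666, -0.0265]
ee_rot: [-0.318, 0.948, -0.0, -0.001]
force: [0.5, -0.6, 0.2]
finger_gap: 0.0342
grip_force: 0.0
```

Emit:
apply_moves(series=[{"delta_pos": [0, 0, 0.25], "turn": 0}, {"delta_pos": [0, 0, 0], "turn": 0}])

```text
time: 15.02
tcp_pos: [0.4079, 0.1666, -0.0291]
ee_rot: [-0.318, 0.948, -0.0, -0.001]
force: [0.2, 0.1, -0.1]
finger_gap: 0.0343
grip_force: 0.0
```

Emit:
apply_moves(series=[{"delta_pos": [0, 0, 0.25], "turn": 0}, {"delta_pos": [0, 0, 0], "turn": 0}])

```text
time: 15.28
tcp_pos: [0.4078, 0.1666, -0.0317]
ee_rot: [-0.318, 0.948, -0.0, -0.001]
force: [-0.9, -0.6, -0.4]
finger_gap: 0.0342
grip_force: 0.0
```

Emit:
apply_moves(series=[{"delta_pos": [0, 0, 0.2], "turn": 0}, {"delta_pos": [0, 0, 0], "turn": 0}])

```text
time: 15.52
tcp_pos: [0.4078, 0.1666, -0.0337]
ee_rot: [-0.318, 0.948, -0.0, -0.001]
force: [1.1, 0.4, -0.0]
finger_gap: 0.0346
grip_force: 0.0
```

Emit:
apply_moves(series=[{"delta_pos": [0, 0, 0], "turn": 0}, {"delta_pos": [0, 0, 0], "turn": 0}, {"delta_pos": [0, 0, 0], "turn": 0}, {"delta_pos": [0, 0, 0], "turn": 0}], hand=-1, newtons=60)

```text
time: 16.02
tcp_pos: [0.4078, 0.1665, -0.0335]
ee_rot: [-0.318, 0.948, -0.0, -0.001]
force: [-0.1, -1.6, 5.7]
finger_gap: 0.0123
grip_force: 58.7
```

Emit:
apply_moves(series=[{"delta_pos": [0, 0, -1], "turn": 0}, {"delta_pos": [0, 0, -3], "turn": 0}, {"delta_pos": [0, 0, -4], "turn": 0}, {"delta_pos": [0, 0, -4], "turn": 0}, {"delta_pos": [0, 0, -3], "turn": 0}, {"delta_pos": [-3, 0, 0], "turn": 0}, {"delta_pos": [-4, 0, 0], "turn": 0}, {"delta_pos": [-3.1, 0, 0], "turn": 0}, {"delta_pos": [0, 0, 0], "turn": 0}])

```text
time: 17.15
tcp_pos: [0.4897, 0.2293, 0.1158]
ee_rot: [-0.319, 0.948, 0.001, -0.001]
force: [-0.6, -0.3, -1.0]
finger_gap: 0.012
grip_force: 58.8
```

```bash
python3 snap.py w8 ; python3 sty.py w8 .1235; python3 -c "
from rig import sense
s=sense();print(s['joint_pos'],s['force'],s['grip_force'])"
```

```text
17.15 [0.48973581 0.22933504 0.1157618 ] [[-0.797, -0.604], [-0.604, 0.797]] 0.01204461340801111
[ 299  183   32  149 4060]
[0.5435 0.2708] tool [-0.0697  0.0008]
[0.4646 0.211 ] tool [0.0293 0.0008]
[603 183  27  12 137]
[0.3647 0.3516] tool [0.024  0.1732]
[0.3504 0.3595] tool [0.0306 0.1882]
[-0.03548062  0.58689564 -0.73408998  2.06583838  0.59985782  0.71430832
  1.06094836] [-0.31918301 -0.67317359 -0.37464352] 58.84302578866482
```

Emit:
apply_moves(series=[{"delta_pos": [0, 0, 0], "turn": -10.6}, {"delta_pos": [0, 0, 0], "turn": -10.6}, {"delta_pos": [0, 0, 0], "turn": -10.6}, {"delta_pos": [0, 0, 0], "turn": -10.6}, {"delta_pos": [0, 0, 0], "turn": -10.6}, {"delta_pos": [0, 0, 0], "turn": -10.6}, {"delta_pos": [0, 0, 0], "turn": -10.6}, {"delta_pos": [-2.3, 0.8, 2], "turn": 0}, {"delta_pos": [-2.3, 0.8, 2], "turn": 0}, {"delta_pos": [0, 0, 0], "turn": 0}])

```text
time: 18.45
tcp_pos: [0.4544, 0.2646, 0.0751]
ee_rot: [0.827, -0.562, -0.001, 0.003]
force: [-0.3, -1.4, 0.0]
finger_gap: 0.0122
grip_force: 58.8
```

```bash
python3 snap.py w9; python3 - <<'E'
from h import *
import json
c=json.load(open('w9.json'));w=cv2.imread('pics/w9.png');s=sense();print(s['joint_pos'][6],s['finger_gap'],s['grip_force'])
h0=np.array([.599,.282,.05]);print('expected hole',proj(c,h0))
hsv=cv2.cvtColor(w,cv2.COLOR_BGR2HSV)
m=cv2.inRange(hsv,(0,120,40),(6,255,255))|cv2.inRange(hsv,(174,120,40),(180,255,255))
n,l,st,ce=cv2.connectedComponentsWithStats(m)
for i in range(1,n):
  if st[i,4]>4:print('red',st[i],ce[i])
u0,v0=map(int,proj(c,h0)[0]);g=cv2.cvtColor(w,cv2.COLOR_BGR2GRAY)
for y in range(max(0,v0-40),v0+44,4):print(y,g[y,max(0,u0-60):u0+60:4].tolist())
E
```

```text
18.45 [0.45441208 0.26460041 0.075095  ] [[0.367, -0.93], [-0.93, -0.367]] 0.012156730409894914
1.951334147608076 0.011583680825295258 58.84371679276228
expected hole [[105.30081203 163.68321533]]
123 [116, 119, 120, 122, 120, 123, 124, 119, 122, 122, 125, 125, 126, 126, 125, 126, 89, 127, 44, 20, 32, 25, 21, 29, 33, 46, 47, 46, 41, 44]
127 [118, 120, 117, 119, 120, 121, 85, 75, 69, 70, 121, 121, 126, 124, 127, 123, 126, 127, 121, 32, 28, 30, 30, 32, 29, 35, 44, 48, 42, 41]
131 [19, 118, 118, 119, 120, 121, 115, 63, 63, 60, 66, 123, 122, 125, 125, 125, 128, 125, 125, 117, 30, 29, 22, 24, 29, 28, 32, 46, 40, 42]
135 [10, 30, 120, 121, 123, 124, 122, 111, 65, 64, 64, 81, 123, 123, 124, 122, 122, 124, 128, 128, 100, 30, 33, 26, 29, 29, 28, 43, 42, 43]
139 [30, 11, 52, 121, 123, 123, 123, 123, 103, 63, 74, 81, 118, 126, 126, 124, 122, 125, 125, 129, 124, 86, 28, 28, 32, 26, 32, 25, 39, 43]
143 [33, 34, 14, 56, 120, 123, 123, 124, 122, 123, 125, 123, 121, 125, 122, 125, 126, 121, 124, 122, 122, 127, 55, 26, 26, 27, 26, 20, 28, 41]
147 [35, 32, 27, 13, 83, 121, 124, 119, 124, 122, 114, 67,
[... 1353 characters left out ...]
1, 26, 17, 12, 33, 34, 23, 31, 21, 19, 12, 24, 20, 95, 124, 120, 122, 122, 126, 76, 83, 122, 127, 128, 122, 118, 126, 128, 127, 56]
191 [124, 60, 22, 17, 23, 27, 20, 17, 11, 23, 21, 4, 17, 19, 111, 126, 122, 122, 128, 126, 124, 126, 126, 124, 126, 124, 126, 129, 74, 24]
195 [121, 126, 39, 24, 13, 15, 16, 17, 19, 86, 59, 25, 16, 12, 14, 113, 124, 124, 127, 125, 126, 124, 126, 127, 127, 136, 165, 140, 134, 117]
199 [124, 121, 123, 41, 16, 16, 12, 19, 17, 38, 65, 17, 18, 21, 56, 120, 123, 122, 123, 124, 125, 126, 127, 127, 152, 194, 201, 185, 159, 136]
203 [123, 122, 120, 125, 30, 21, 7, 19, 18, 22, 18, 25, 84, 127, 124, 125, 126, 122, 121, 122, 124, 124, 126, 173, 201, 217, 254, 252, 214, 148]
```

```bash
python3 - <<'E'
from h import *
import json
c=json.load(open('w9.json'));w=cv2.imread('pics/w9.png');hsv=cv2.cvtColor(w,cv2.COLOR_BGR2HSV)
for y in range(144,172,3):print(y,[tuple(int(a) for a in w[y,x]) for x in range(86,118,4)])
print('side feats',[w[y,x].tolist() for x,y in((77,131),(81,137),(121,179),(125,184))])
# plane of front face: normal xx, offset
u=np.array([-.846,.533,0]);xx=np.array([.533,.846,0]);O=np.array([.5257,.3813,0])
def face(px,xo=-.045):
    o,d=ray(c,px);t=(xo-(o-O)@xx)/(d@xx);p=o+d*t;return p,(p-O)@u
for px in((101,157),(79,133),(123,181)):p,y=face(px);print(px,p.round(4),'y',round(y,4))
# ring contour: dark ring pixels
g=cv2.cvtColor(w,cv2.COLOR_BGR2GRAY);m=np.zeros_like(g);m[143:172,84:120]=(np.abs(g[143:172,84:120].astype(int)-124)>14)*255
k,_=cv2.findContours(m,cv2.RETR_EXTERNAL,cv2.CHAIN_APPROX_NONE);k=max(k,key=cv2.contourArea);e=cv2.fitEllipse(k);print('ellipse',e)
p,y=face(e[0]);print('hole',p.round(4),round(y,4))
pp=np.array([face(q[0])[0] for q in k.astype(float)]);print('y ext',((pp-O)@u).min(),((pp-O)@u).max(),'z ext',pp[:,2].min(),pp[:,2].max())
E
```

```text
144 [(113, 121, 123), (103, 110, 114), (96, 102, 104), (111, 120, 122), (114, 124, 125), (116, 126, 128), (112, 122, 123), (114, 124, 127)]
147 [(93, 98, 100), (62, 60, 64), (67, 65, 69), (71, 74, 79), (100, 109, 111), (115, 124, 128), (116, 125, 128), (115, 126, 127)]
150 [(93, 91, 96), (70, 73, 76), (118, 130, 133), (127, 135, 140), (91, 93, 95), (97, 100, 101), (116, 126, 128), (112, 123, 124)]
153 [(105, 106, 110), (78, 77, 81), (142, 154, 157), (163, 177, 180), (160, 174, 180), (107, 104, 110), (103, 112, 112), (113, 123, 125)]
156 [(112, 119, 122), (92, 88, 94), (160, 173, 178), (174, 188, 193), (185, 200, 206), (163, 177, 180), (89, 86, 90), (114, 125, 127)]
159 [(112, 122, 125), (109, 110, 113), (109, 113, 118), (184, 200, 204), (187, 206, 209), (182, 199, 202), (119, 124, 127), (100, 109, 109)]
162 [(112, 122, 126), (117, 126, 128), (107, 105, 108), (128, 138, 141), (186, 204, 205), (184, 201, 204), (136, 144, 149), (72, 70, 74)]
165 [(117, 126, 127), (113, 124, 126), (113, 124, 126), (100, 99, 103), (95, 97, 103), (144, 159, 161), (97, 101, 105), (65, 65, 65)]
168 [(117, 127, 127), (115, 128, 128), (113, 125, 125), (112, 122, 125), (101, 104, 109), (81, 77, 83), (68, 65, 67), (97, 102, 104)]
171 [(119, 128, 128), (115, 127, 128), (115, 126, 127), (116, 126, 129), (116, 127, 130), (112, 123, 125), (110, 119, 121), (115, 126, 126)]
side feats [[62, 62, 65], [64, 62, 64], [64, 64, 66], [66, 64, 70]]
(101, 157) [0.6035 0.2791 0.0487] y -0.1203
(79, 133) [0.6205 0.2684 0.0497] y -0.1404
(123, 181) [0.5859 0.2902 0.0479] y -0.0995
ellipse ((100.57582092285156, 156.8665008544922), (17.50222396850586, 35.355506896972656), 128.77059936523438)
hole [0.6037 0.279  0.049 ] -0.1205
y ext -0.13108294480450408 -0.10951431476341754 z ext 0.03701293734554095 0.05954251177552383
```

```bash
python3 - <<'E'
from h import *
import json
s=sense();r=np.array(s['tcp_pos']);M=R.from_quat(s['ee_rot']).as_matrix();print(r,M.round(4).tolist())
S=optics.grab_frame('scene');T=optics.grab_frame('top');cv2.imwrite('pics/s10.png',S);cv2.imwrite('pics/t10.png',T)
cs,ct=optics.calibration('scene'),optics.calibration('top')
ax=lambda t:r+M@np.array([-t,.0008,-.0405])
for nm,cc,im in(('scene',cs,S),('top',ct,T)):
  for t in(.02,.03,.04,.051,.06,.07,.08,.09,.096,.1,.105):
    p=proj(cc,ax(t))[0];x,y=int(round(p[0])),int(round(p[1]))
    print(nm,t,p.round(1),[im[yy,x].tolist() for yy in range(y-3,y+4)])
for n in('w8','w9'):
  c=json.load(open(n+'.json'));w=cv2.imread(f'pics/{n}.png');m=cv2.inRange(cv2.cvtColor(w,cv2.COLOR_BGR2HSV),(100,120,50),(125,255,255))
  nn,l,st,ce=cv2.connectedComponentsWithStats(m);i=1+st[1:,4].argmax();ys,xs=np.nonzero(l==i)
  wd=[(int(y),int(xs[ys==y].min()),int(xs[ys==y].max())) for y in range(ys.min(),ys.max(),8)];print(n,st[i],wd)
E
```

```text
[0.4556791  0.26412968 0.07565809] [[0.3661, -0.9306, -0.0039], [-0.9306, -0.366, -0.0033], [0.0017, 0.0048, -1.0]]
scene 0.02 [337.1 206.4] [[84, 57, 44], [82, 56, 44], [86, 59, 46], [82, 57, 44], [82, 53, 38], [122, 92, 72], [170, 166, 160]]
scene 0.03 [336.6 207.8] [[86, 59, 46], [82, 57, 44], [82, 53, 38], [122, 92, 72], [170, 166, 160], [130, 128, 125], [76, 75, 74]]
scene 0.04 [336.1 209.3] [[83, 59, 44], [93, 58, 38], [138, 119, 111], [226, 237, 239], [207, 215, 215], [160, 165, 165], [96, 100, 101]]
scene 0.051 [335.5 210.9] [[138, 119, 111], [226, 237, 239], [207, 215, 215], [160, 165, 165], [96, 100, 101], [51, 53, 53], [38, 40, 41]]
scene 0.06 [335.1 212.2] [[224, 232, 233], [217, 224, 223], [203, 210, 208], [154, 161, 163], [106, 111, 112], [100, 105, 106], [79, 83, 84]]
scene 0.07 [334.6 213.7] [[203, 210, 208], [154, 161, 163], [106, 111, 112], [100, 105, 106], [79, 83, 84], [50, 52, 54], [41, 40, 42]]
scene 0.08 [334.  215.2] [[87, 90, 90], [145, 152, 153], [179, 187, 188], [152, 158, 159], [105, 109, 111], [99, 103, 104], [81, 85, 86]]
scene 0.09 [333.5 216.7] [[41, 4
[... 1956 characters left out ...]
9  183   32  149 4060] [(183, 300, 329), (191, 300, 330), (199, 300, 329), (207, 300, 329), (215, 300, 329), (223, 300, 329), (231, 300, 329), (239, 300, 329), (247, 302, 328), (255, 302, 327), (263, 302, 327), (271, 303, 327), (279, 302, 327), (287, 302, 327), (295, 301, 328), (303, 301, 329), (311, 301, 327), (319, 302, 327), (327, 303, 326)]
w9 [ 299  182   33  150 4128] [(182, 330, 330), (190, 299, 330), (198, 299, 330), (206, 300, 330), (214, 300, 330), (222, 300, 330), (230, 300, 330), (238, 301, 329), (246, 302, 328), (254, 302, 327), (262, 302, 327), (270, 303, 327), (278, 303, 327), (286, 302, 327), (294, 302, 328), (302, 301, 328), (310, 301, 328), (318, 301, 328), (326, 301, 328)]
```

```bash
python3 - <<'E'
from h import *
import json
for n,r,M in(('w8',[.48974,.22934,.11576],[[-.797,-.604],[-.604,.797]]),('w9',[.4544,.2646,.0751],[[.367,-.930],[-.930,-.367]])):
  c=json.load(open(n+'.json'));r=np.array(r);X=np.array([M[0][0],M[1][0],0]);
  print(n,'cam z-tcp',c['position'][2]-r[2])
  for b in(.036,.0405,.045):
    for x in(.036,.038,.04):print(b,x,proj(c,r+X*x+[0,0,b+.0])[0].round(1),end=' ')
    print('width14',[ (proj(c,r+X*.03+[0,0,b]+s*.007*np.array([M[0][1],M[1][1],0]))[0][0]).round(1) for s in(-1,1)])
E
```

```text
w8 cam z-tcp 0.17733920788529792
0.036 0.036 [313.6 185.5] 0.036 0.038 [313.6 181.4] 0.036 0.04 [313.6 177.2] width14 [np.float64(298.9), np.float64(328.3)]
0.0405 0.036 [313.6 187.7] 0.0405 0.038 [313.6 183.4] 0.0405 0.04 [313.6 179.1] width14 [np.float64(298.4), np.float64(328.7)]
0.045 0.036 [313.5 190. ] 0.045 0.038 [313.5 185.6] 0.045 0.04 [313.5 181.2] width14 [np.float64(297.9), np.float64(329.2)]
w9 cam z-tcp 0.17728757691270114
0.036 0.036 [314.7 184.4] 0.036 0.038 [314.7 180.2] 0.036 0.04 [314.7 176. ] width14 [np.float64(300.0), np.float64(329.4)]
0.0405 0.036 [314.8 186.5] 0.0405 0.038 [314.8 182.2] 0.0405 0.04 [314.8 177.9] width14 [np.float64(299.6), np.float64(329.9)]
0.045 0.036 [314.9 188.8] 0.045 0.038 [314.9 184.4] 0.045 0.04 [314.9 179.9] width14 [np.float64(299.2), np.float64(330.5)]
```

```bash
python3 - <<'E'
from h import *
ct=optics.calibration('top')
A=onz(ct,(350,28),0);B=onz(ct,(380,183),0);C=onz(ct,(535,150),0);print(A,B,C)
d=(A-B)[:2];d/=np.linalg.norm(d);n=np.array([-d[1],d[0]])
for p in((.547,.189),(.510,.131),(.561,.21)):print(p,(np.array(p)-B[:2])@n,(np.array(p)-B[:2])@d)
s=sense();r=np.array(s['tcp_pos']);print(r,R.from_quat(s['ee_rot']).as_matrix().round(4).tolist())
E
```

```text
[1.17794516 0.20581248 0.        ] [0.58250967 0.08203579 0.        ] [ 0.72306363 -0.49959112  0.        ]
(0.547, 0.189) 0.11195252341473272 -0.012996555014026715
(0.51, 0.131) 0.062696902775482 -0.0610265855724411
(0.561, 0.21) 0.12966363821722474 0.004984446416732034
[0.457136   0.26381986 0.0762346 ] [[0.3636, -0.9316, -0.0023], [-0.9316, -0.3636, -0.0027], [0.0016, 0.0031, -1.0]]
```

Emit:
apply_moves(series=[{"delta_pos": [3.6, -1.6, 0], "turn": 0}, {"delta_pos": [3.6, -1.6, 0], "turn": 0}, {"delta_pos": [3.6, -1.7, 0], "turn": 0}, {"delta_pos": [0, 0, 0], "turn": 9}, {"delta_pos": [0, 0, 0], "turn": 9}, {"delta_pos": [0, 0, 0], "turn": 9}, {"delta_pos": [0, 0, 0], "turn": 9}, {"delta_pos": [0, 0, 0], "turn": 9}, {"delta_pos": [0, 0, 0], "turn": 8.6}, {"delta_pos": [0, 0, 0], "turn": 0}])

```text
time: 19.85
tcp_pos: [0.5425, 0.1811, 0.0766]
ee_rot: [-0.483, 0.876, -0.001, -0.001]
force: [-0.4, -0.0, -0.2]
finger_gap: 0.0117
grip_force: 58.8
```

Emit:
apply_moves(series=[{"delta_pos": [0, 0, 2], "turn": 0}, {"delta_pos": [0, 0, 2], "turn": 0}, {"delta_pos": [0, 0, 2], "turn": 0}, {"delta_pos": [0, 0, 0.7], "turn": 0}, {"delta_pos": [0, 0, 0], "turn": 0}, {"delta_pos": [0, 0, 0], "turn": 0}])

```text
time: 20.6
tcp_pos: [0.5419, 0.182, 0.0092]
ee_rot: [-0.483, 0.876, -0.0, -0.001]
force: [-0.6, 0.1, -0.8]
finger_gap: 0.0121
grip_force: 58.8
```

```bash
python3 - <<'E'
from h import *
s=sense();r=np.array(s['tcp_pos']);M=R.from_quat(s['ee_rot']).as_matrix();print(s['time'],r,M.round(4).tolist(),s['finger_gap'],s['force'],s['joint_pos'])
print('yaw err deg',np.degrees(np.arctan2(-M[1,0],-M[0,0]))-57.77)
tip=r+M@np.array([-.096,0,-.0405]);d=np.array([.6037,.279,.0495])-tip;print('tip',tip.round(4),'to hole in tool mm',(M.T@d*1000).round(1))
T=optics.grab_frame('top');ct=optics.calibration('top');S=optics.grab_frame('scene');cs=optics.calibration('scene')
for t in(.06,.075,.085,.09,.095,.1,.106):
  p=proj(ct,r+M@np.array([-t,0,-.0405]))[0];x,y=np.round(p).astype(int);print(t,p.round(1),T[y-3:y+4,x].max(1).tolist(),T[y,x-3:x+4].max(1).tolist())
E
```

```text
20.6 [0.5419252  0.18204103 0.00916896] [[-0.5334, -0.8458, -0.0021], [-0.8458, 0.5334, -0.0013], [0.0022, 0.001, -1.0]] 0.012064357010404184 [-0.55144252  0.0594007  -0.8205194 ] [ 0.03152051  0.78404833 -0.69270292  2.05590911  0.87704199  0.62703035
  1.30589213]
yaw err deg -0.007585242398562286
tip [0.5932 0.2633 0.0495] to hole in tool mm [-18.9  -0.5  -0.1]
0.06 [339.9 182.7] [39, 38, 89, 185, 93, 40, 27] [40, 59, 112, 185, 149, 52, 39]
0.075 [336.4 180.4] [38, 39, 52, 189, 113, 46, 27] [47, 94, 128, 189, 89, 39, 40]
0.085 [334.1 178.9] [40, 39, 88, 186, 94, 30, 27] [38, 57, 113, 186, 149, 52, 40]
0.09 [333.  178.1] [26, 37, 52, 189, 113, 47, 29] [26, 33, 112, 189, 88, 39, 39]
0.095 [331.8 177.3] [27, 26, 25, 85, 112, 57, 41] [25, 27, 31, 85, 52, 39, 40]
0.1 [330.6 176.6] [25, 25, 25, 31, 33, 38, 38] [25, 25, 27, 31, 85, 52, 39]
0.106 [329.3 175.7] [54, 30, 25, 25, 25, 26, 27] [74, 60, 29, 25, 26, 25, 25]
```

Emit:
apply_moves(series=[{"delta_pos": [-0.8, -0.05, 0], "turn": 0}, {"delta_pos": [-0.7, 0, 0], "turn": 0}, {"delta_pos": [-0.5, 0, 0], "turn": 0}, {"delta_pos": [-0.4, 0, 0], "turn": 0}, {"delta_pos": [0, 0, 0], "turn": 0}, {"delta_pos": [0, 0, 0], "turn": 0}])

```text
time: 21.45
tcp_pos: [0.5548, 0.2017, 0.0087]
ee_rot: [-0.483, 0.876, -0.0, -0.002]
force: [1.2, 0.3, -0.7]
finger_gap: 0.0119
grip_force: 58.8
```

Emit:
apply_moves(series=[{"delta_pos": [-0.3, 0, 0], "turn": 0}, {"delta_pos": [0, 0, 0], "turn": 0}])

```text
time: 21.7
tcp_pos: [0.5567, 0.2046, 0.0088]
ee_rot: [-0.483, 0.876, -0.0, -0.001]
force: [1.1, 0.4, -0.8]
finger_gap: 0.0123
grip_force: 58.8
```

Emit:
apply_moves(series=[{"delta_pos": [-0.3, 0, 0], "turn": 0}, {"delta_pos": [0, 0, 0], "turn": 0}])

```text
time: 21.95
tcp_pos: [0.5579, 0.2065, 0.0086]
ee_rot: [-0.483, 0.876, -0.0, -0.002]
force: [-1.0, -1.3, -0.3]
finger_gap: 0.0121
grip_force: 58.9
```

Emit:
apply_moves(series=[{"delta_pos": [-0.3, 0, 0], "turn": 0}, {"delta_pos": [0, 0, 0], "turn": 0}])

```text
time: 22.2
tcp_pos: [0.5596, 0.2091, 0.0085]
ee_rot: [-0.483, 0.876, -0.0, -0.002]
force: [-1.3, -2.9, -0.8]
finger_gap: 0.012
grip_force: 58.9
```

Emit:
apply_moves(series=[{"delta_pos": [-0.3, 0, 0], "turn": 0}, {"delta_pos": [0, 0, 0], "turn": 0}, {"delta_pos": [0, 0, 0], "turn": 0}])

```text
time: 22.58
tcp_pos: [0.5605, 0.2105, 0.0083]
ee_rot: [-0.483, 0.876, -0.001, -0.003]
force: [-3.0, -5.0, 0.5]
finger_gap: 0.0122
grip_force: 58.9
```

Emit:
apply_moves(series=[{"delta_pos": [-0.2, 0, 0], "turn": 0}, {"delta_pos": [0, 0, 0], "turn": 0}, {"delta_pos": [0, 0, 0], "turn": 0}])

```text
time: 22.95
tcp_pos: [0.5606, 0.2106, 0.0079]
ee_rot: [-0.482, 0.876, -0.002, -0.004]
force: [-6.0, -9.8, 1.7]
finger_gap: 0.0118
grip_force: 59.0
```

Emit:
apply_moves(series=[{"delta_pos": [0, 0, 0], "turn": 0}, {"delta_pos": [0, 0, 0], "turn": 0}, {"delta_pos": [0, 0, 0], "turn": 0}, {"delta_pos": [0, 0, 0], "turn": 0}, {"delta_pos": [0, 0, 0], "turn": 0}, {"delta_pos": [0, 0, 0], "turn": 0}])

```text
time: 23.7
tcp_pos: [0.5606, 0.2107, 0.0079]
ee_rot: [-0.482, 0.876, -0.002, -0.004]
force: [-5.6, -9.0, 0.8]
finger_gap: 0.0118
grip_force: 59.0
```

```bash
python3 - <<'E'
from h import *
S=optics.grab_frame('scene');cs=optics.calibration('scene')
exp=proj(cs,[[.4825,.4085,.252],[.4825,.4085,.233]]);print('expected plate',exp.round(1))
for im in(S,cv2.imread('pics/s10.png')):
  m=cv2.inRange(cv2.cvtColor(im,cv2.COLOR_BGR2HSV),(18,100,80),(36,255,255));k=np.zeros_like(m);k[170:210,295:325]=m[170:210,295:325]
  ys,xs=np.nonzero(k);print(len(xs),xs.mean() if len(xs) else 0,ys.mean() if len(ys) else 0)
E
```

```text
expected plate [[308.4 186.1]
 [308.6 191. ]]
52 308.2307692307692 191.92307692307693
51 308.1764705882353 191.8235294117647
```

Force is steady at about 10.5 N with the button bottomed, and the carrier hasn't moved at the mark, so I'm handing in.

```bash
python3 -c "
from rig import order
print(order.close_job())"
```

```text
the job is handed in; nothing more can be done
None
```

I handed the job in at about 24 s: by my camera measurements the carrier hangs within about 2 mm of the start mark, and the stylus held the button against its stop at about 10.5 N; the rig gave no verdict, and I did not re-measure the dish, cup or bottle, though the arm never came near them.

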